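Tare the stall's scale with its dish on

ROBOT

A 6-joint arm with a two-finger parallel gripper is mounted at the origin on a cart in front of the work surface, level with it; the furniture and walls round the work are solid. World frame = base frame: x ahead of the robot, y to its left, z up, the work surface at z = 0. Lengths are in m, angles in rad, forces in N, time in s.
With the tool pointing down it reaches from about 0.275 to 0.825 m from the base axis. Payload 4.9 kg.
Tool frame: the origin (TCP) lies on the centre line of the jaws, within the pads' length; the fingertips stand 14 mm ahead of it and the grasp point (between the pads) lies 5 mm behind it (ctrl.tip_extent is the distance from the TCP to the fingertips, in m); z points along the fingers, y is the line along which they close (so a half turn about z gives the same grasp; the last joint's range is limited). The gripper opens to 85 mm and grips with 20 to 120 N. Pads are 22 mm wide; open, the fingers measure 114 mm over their backs; the gripper's body (76 mm by 85 mm) begins 54 mm behind the grasp point. The pads swing forward as they close: fully open they stand 13 mm farther back than shut.
Start: joints at [1.136, 0.326, -0.193, 1.052, 0, 1.437], TCP at [0.163, 0.525, 0.245] pointing down, gripper open.
Joint ranges: [-2.65, 2.65], [-0.97, 1.79], [-1.3, 1.35], [-1.93, 2.1], [-1.47, 1.37], [-3.14, 3.14]. Speed limits (rad/s): [2.57, 2.57, 3.14, 3.14, 3.14, 3.14].

INTERFACE

Orientations are given as a unit quaternion [w, x, y, z].
In Python, from station import ctrl gives the robot as it stands. Calls block until the motion is done:
- ctrl.move_to(position, orientation): joint-space move of the TCP to a pose.
- ctrl.line_to(position, feed=0.15, orientation=None): straight line of the TCP; orientation=None keeps the orientation; feed is the mean speed in m/s.
- ctrl.set_joints(angles): joint-space move.
- ctrl.grip(opening, f_grip=None): finger opening in m; f_grip is the grip in N (None keeps the last); returns when the fingers have stopped.
- ctrl.dwell(seconds).
- ctrl.inverse_kinematics(position, orientation): joint angles nearest the present ones, or None.
- ctrl.camera(name): name is "scene" or "top" or "wrist"; returns the picture (384x512x3 uint8, red, green, blue); there is no depth.
- ctrl.camera_info(name): a dict with "fx", "fy", "cx", "cy" (pixels), "cam_to_world" (4x4, takes a point from camera to world coordinates). Camera axes: x right, y up, looking along -z (the intrinsics and any distortion apply to the point x, -y, -z); pixel columns grow to the right and rows downward; lengths in m; the calibration is good to about 2 mm. A picture is of the moment at which its call begins: read the wrist's pose just before it. camera_info takes no time and is no camera call; for the wrist camera it gives the pose at the moment of the call.
A pose or a line that the arm cannot do raises ctrl.MotionError and nothing moves.
- ctrl.finish_job(): hands the job in; it is judged then, once.
Readings, each from a call of its own:
- ctrl.read_time(): time.
- ctrl.read_joints(): joint angles.
- ctrl.read_qvel(): joint speeds.
- ctrl.read_joint_torque(): joint torques, N m.
- ctrl.read_eef_pos(): TCP position.
- ctrl.read_tool_rot(): TCP orientation.
- ctrl.read_wrist_force(): force on the tool from outside, world axes, zero at the start.
- ctrl.read_ft_torque(): the same for the moment, N m.
- ctrl.read_width(): finger opening in m.
- ctrl.read_grip_force(): force on a finger pad.
Only numpy, scipy, OpenCV 4.12 (cv2) and the standard library are available. Lean on these libraries where they do the work, as an engineer would, in place of code of your own. Each camera call takes 0.05 s, during which the arm holds its last target. There are 200 camera calls.

TASK

Get the stall's scale ready to weigh the next stone in its metal dish: with the fingertips press the round power key, then press lightly on the middle of the dish so that the pan gives and, let go, comes freely up again, and then, with nothing touching the dish, press the wide tare key. Press each only lightly and let it spring back; leave the small square unit key between the two alone, do not pick up or shift the scale or the dish, and leave the stones beside it where they are.

Things in the scene. Friction and masses are not known exactly. Their poses are not given: they have to be found in the camera images.
- scale: Grey bench scale, 246 mm deep (x), 212 mm wide (y), about 2.2 kg, loose on rubber feet. Origin: centre of its underside, on the table; z up; +x from the key console (front) to the weighing pan (back), +y left. Console: x -122 to -32 mm, sloping from 36 mm high in front to 49 mm at the pan, with a display and three keys in a row: round power (left), small square unit (middle), wide tare (right).
- power_key_top (a point): Centre of the top face of the round power key (25 mm across, marked with a broken ring and a stroke), 8 mm over the console, at x -97, y +66 mm of the scale.
- power_key (a joint): Travel of the power key in m: 0 up, 0.0035 fully down. Its cap is 8 mm proud of the console, sinks 3.5 mm square to the console and springs back; it starts to move at 1 N and is fully down at 4.5 N.
- mode_key_top (a point): Centre of the top face of the small square unit key (14 x 14 mm), in the middle between the other two, at y = 0 of the scale; not to be pressed.
- mode_key (a joint): Travel of the square unit key in m: 0 up, 0.0035 fully down. Same spring as the others.
- tare_key_top (a point): Centre of the top face of the wide tare key (42 mm wide along the scale's y, 22 mm deep, marked with two arrows pointing at a bar), 8 mm over the console, at x -97, y -62 mm of the scale.
- tare_key (a joint): Travel of the tare key in m: 0 up, 0.0035 fully down. Its cap is 8 mm proud of the console, sinks 3.5 mm square to the console and springs back; it starts to move at 1 N and is fully down at 4.5 N.
- pan_centre (a point): Centre of the top of the square steel pan plate (134 x 134 mm), 60 mm above the scale's underside and 45 mm behind (+x of) its origin.
- pan (a joint): Travel of the sprung pan in m, straight down: 0 at the top with the empty dish on it, 0.005 at the lower stop. With the dish on, it starts to give at 2 to 3 N and reaches the stop at about 9 N; more than 15 N overloads it.
- dish: Loose round aluminium weighing dish standing on the pan: 126 mm across the rim, 22 mm high, flat floor 86 mm across and 3 mm thick, 0.08 to 0.17 kg. Origin: centre of its underside, on the pan; z up. So its floor is 3 mm and its rim 22 mm above the origin.
- garnet: Loose dark red garnet crystal, 40 mm, on the table beside the scale. Origin: centre of its underside.
- fluorite: Loose dark green cluster of fluorite cubes, 33 x 49 x 35 mm, on the table beside the scale. Origin: centre of its underside.
- barite: Loose brown bladed barite rose, 49 x 70 x 34 mm, on the table beside the scale. Origin: centre of its underside.
Things that resemble listed ones, but are neither listed nor needed, are in the scene too. There is more than one size of the dish; the job needs the larger.

How it is judged:
On the way, in this order (a step that is already met when the one before it is completed fails the run):
1. the fingers press the round power key down (value of joint power_key above 0.0022 m and contact force between the fingers and power_key above 0.5 N), for 0.05 s.
2. the power key is let go and back up (value of joint power_key below 0.001 m and contact force between the arm and power_key below 0.2 N), for 0.05 s.
3. the fingers press the middle of the dish so that the pan gives by more than 0.8 mm (value of joint pan above 0.0008 m and contact force between the fingers and dish above 1 N and horizontal distance between the grasp point and dish below 0.035 m), for 0.05 s.
4. the dish is let go and the pan is back at the top (value of joint pan below 0.0005 m and contact force between the arm and dish below 0.2 N), for 0.1 s.
5. the fingers press the wide tare key down while nothing but the pan touches the dish (value of joint tare_key above 0.0022 m and contact force between the fingers and tare_key above 0.5 N and value of joint pan below 0.0005 m), for 0.05 s.
At the end, for the whole second after the job is handed in: All three keys are up again (within 1 mm), the pan is up (within 0.5 mm) with the dish standing level on it within 22 mm of the pan's centre, the scale stands within 15 mm and the three stones within 12 mm of where they stood, and everything is at rest (value of joint each of power_key, mode_key, tare_key below 0.001 m and value of joint pan below 0.0005 m and horizontal distance between dish and pan_centre below 0.022 m and angle between dish's own z axis and vertical below 0.06 rad and z of dish in the frame of scale between 0.053 and 0.0635 m and distance of scale from where it was at the start of the episode below 0.015 m and linear speed of each of scale, dish below 0.01 m/s and distance of each of garnet, fluorite, barite from where it was at the start of the episode below 0.012 m); the robot touches nothing.
It fails at once if the square unit key is pressed (value of joint mode_key above 0.0015 m).
It fails at once if the dish is pressed with more than 15 N, or the scale with its keys with more than 25 N (contact force between the arm and dish above 15 N or contact force between the arm and scale above 25 N).
It fails at once if the tare key is pressed while the dish is touched or the power key is down (value of joint tare_key above 0.0015 m and (contact force between the arm and dish above 0.3 N or value of joint power_key above 0.0015 m)).
It fails at once if the dish or the scale is lifted, tipped or shifted (z of dish in the frame of scale above 0.066 m or angle between dish's own z axis and vertical above 0.15 rad or height (world z) of scale above 0.006 m or angle between scale's own z axis and vertical above 0.06 rad or distance of scale from where it was at the start of the episode above 0.02 m).
It fails at once if a stone beside the scale is shifted or lifted by more than 15 mm (distance of any of garnet, fluorite, barite from where it was at the start of the episode above 0.015 m).
It also fails if it takes over 48 s, if anything falls off the work surface, if the arm or the gripper's body presses on something with over 40 N, if the wrist force passes 120 N, or if a joint passes its speed limit or range.

## Working session

There is one attempt and no reset: what is moved stays moved. The work goes in short steps, each a Python script; the robot and the scene stay as the last script left them, time stands still between calls to the robot, and variables do not carry over. Pictures are saved under pics/ and viewed, at most 10 in all, crops included, and the job is handed in when it is done.

```bash
mkdir -p pics; ls; python3 - <<'E'
from station import ctrl
import cv2, numpy as np
for n in ("scene","top"):
    im=ctrl.camera(n); cv2.imwrite(f"pics/{n}0.png",im[:,:,::-1])
    i=ctrl.camera_info(n); print(n,{k:(np.round(v,4).tolist() if hasattr(v,'__len__') and not isinstance(v,(str,dict)) else v) for k,v in i.items()})
a,b=cv2.imread("pics/scene0.png"),cv2.imread("pics/top0.png")
print(ctrl.read_time(),ctrl.tip_extent,ctrl.read_tool_rot(),ctrl.read_wrist_force())
E
```

```text
pics
scene {'fx': 397.59699701027796, 'fy': 397.59699701027796, 'cx': 254.76531871260173, 'cy': 192.48280725886949, 'cam_to_world': [[0.8677, 0.3244, -0.3766, 0.1974], [-0.4971, 0.5725, -0.652, -0.5601], [0.0041, 0.753, 0.6581, 0.6578], [0.0, 0.0, 0.0, 1.0]]}
top {'fx': 389.6810461710858, 'fy': 389.6810461710858, 'cx': 257.81138549960457, 'cy': 186.66947910598012, 'cam_to_world': [[-0.0099, 0.9979, -0.0636, 0.4919], [-0.9999, -0.0094, 0.0078, 0.0408], [0.0072, 0.0636, 0.9979, 1.0005], [0.0, 0.0, 0.0, 1.0]]}
0.1 0.014 [-2.19471268e-04  1.49809905e-01  9.88714529e-01 -7.23496209e-04] [0.34371923 0.56542591 0.34747267]
```

View pics/top0.png

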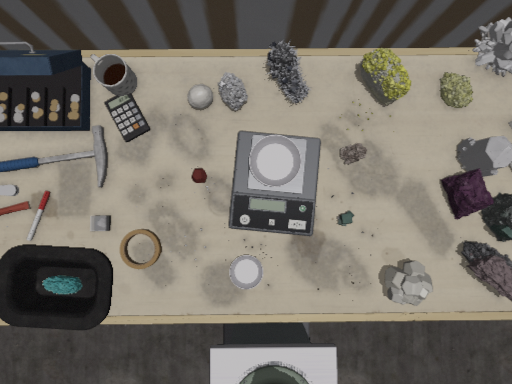

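View pics/scene0.png

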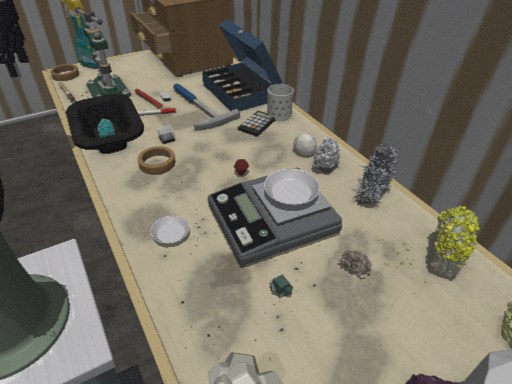

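Top view: the scale is at about (275,183). Possible mix-ups:
- **Power key:** the white disc at (244,219) is the left key. The round badge at (303,208) by the display is not a key in the row.
- **Unit and tare keys:** unit is the small square at (271,222), tare the wide key at (297,225).
- **Dish:** the large one is on the pan at (275,160). The small one on the table at (246,272) is a decoy.

I'll take a close crop and measure.

```bash
cat > h.py <<'E'
import numpy as np, cv2
from station import ctrl
def ray(info,uv,z):
    """pixel -> world point on plane z"""
    T=np.array(info["cam_to_world"]); u,v=uv
    d=T[:3,:3]@np.array([(u-info["cx"])/info["fx"],-(v-info["cy"])/info["fy"],-1.])
    return T[:3,3]+d*(z-T[2,3])/d[2]
def proj(info,p):
    T=np.array(info["cam_to_world"]); q=T[:3,:3].T@(np.array(p)-T[:3,3])
    return np.array([info["cx"]+info["fx"]*q[0]/-q[2],info["cy"]-info["fy"]*q[1]/-q[2]])
E
python3 - <<'E'
from h import *
P={}
for n,box in (("top",(225,125,330,240)),("scene",(200,160,350,270))):
    im=cv2.imread(f"pics/{n}0.png"); i=ctrl.camera_info(n)
    x0,y0,x1,y1=box; c=im[y0:y1,x0:x1]
    m=(cv2.cvtColor(c,cv2.COLOR_BGR2GRAY)>150).astype(np.uint8)
    k,l,s,ce=cv2.connectedComponentsWithStats(m)
    for j in range(1,k):
        if s[j,4]>=15:
            uv=ce[j]+(x0,y0)
            print(n,s[j].tolist(),np.round(uv,1),"z.048",np.round(ray(i,uv,.048)[:2],4),"z.082",np.round(ray(i,uv,.082)[:2],4))
a=cv2.imread("pics/top0.png")[125:240,225:330]; b=cv2.imread("pics/scene0.png")[165:270,200:350]
a=cv2.resize(a,None,fx=3.6,fy=3.6,interpolation=cv2.INTER_CUBIC); b=cv2.resize(b,(414,290),interpolation=cv2.INTER_CUBIC)
o=np.zeros((414,800,3),np.uint8); o[:,:378]=a; o[:290,384:798]=b; cv2.imwrite("pics/crop.png",o)
E
```

```text
top [0, 0, 97, 59, 1293] [260.6 138.4] z.048 [0.6719 0.0252] z.082 [0.6655 0.0258]
top [23, 10, 58, 59, 938] [281.2 169.2] z.048 [ 0.5951 -0.0245] z.082 [ 0.5915 -0.0221]
top [30, 18, 39, 38, 1143] [274.4 161.5] z.048 [ 0.6143 -0.0081] z.082 [ 0.6099 -0.0063]
top [91, 22, 14, 91, 984] [323.7 192.7] z.048 [ 0.5363 -0.1278] z.082 [ 0.5347 -0.1218]
top [0, 90, 65, 25, 580] [250.9 234.1] z.048 [0.4374 0.0513] z.082 [0.4393 0.0509]
top [15, 90, 9, 9, 62] [244.  218.9] z.048 [0.4742 0.0679] z.082 [0.4749 0.0669]
top [44, 94, 5, 6, 23] [271.  221.4] z.048 [0.4675 0.0022] z.082 [0.4684 0.0036]
top [63, 95, 18, 9, 130] [296.5 224. ] z.048 [ 0.4606 -0.0599] z.082 [ 0.4617 -0.0563]
scene [0, 0, 37, 103, 1953] [212.2 205.8] z.048 [0.4408 0.0518] z.082 [0.4273 0.0176]
scene [47, 0, 103, 110, 4649] [307.6 206.7] z.048 [ 0.6255 -0.0563] z.082 [ 0.6016 -0.0844]
scene [60, 0, 10, 4, 22] [264.9 160.9] z.048 [0.6301 0.1381] z.082 [0.606  0.0991]
scene [17, 34, 10, 7, 42] [222.  197.2] z.048 [0.4727 0.067 ] z.082 [0.4573 0.032 ]
scene [29, 54, 7, 5, 18] [232.3 216.1] z.048 [4.648e-01 3.000e-04] z.082 [ 0.4499 -0.031 ]
scene [36, 68, 16, 16, 126] [243.4 235.4] z.048 [ 0.4587 -0.0617] z.082 [ 0.4441 -0.0895]
```

View pics/crop.png

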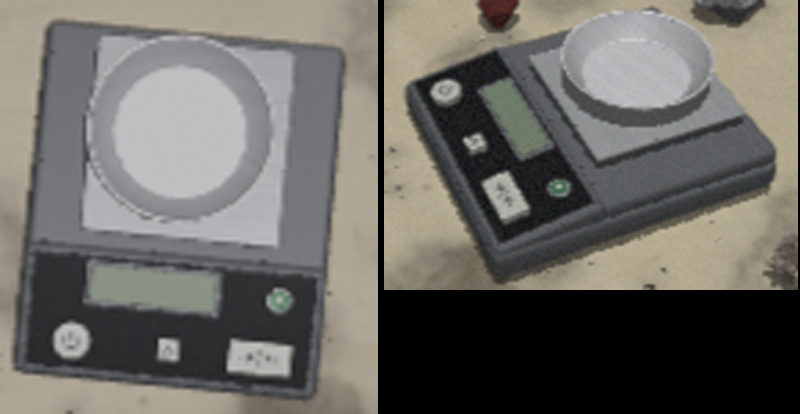

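The crop confirms it: power key (70,340), unit key (168,348), tare key (260,357), and the green disc is a level bubble. Both views put power at (.4735,.0675) and tare at (.4597,-.061). They are 129 mm apart against 128 mm given, so scale yaw is about -6°. The large dish's centre is at about (.612,-.007). Next I close the fingers and hover over the power key.

```bash
cat >> h.py <<'E'
from scipy.spatial.transform import Rotation as R
POWER=np.array([.4735,.0675,.048]); TARE=np.array([.4597,-.061,.048]); DISH=np.array([.612,-.0075,.063])
SY=(POWER-TARE)/np.linalg.norm(POWER-TARE); SX=np.cross(SY,[0,0,1.])
def quat(tilt):
    z=np.sin(tilt)*SX-np.cos(tilt)*np.array([0,0,1.])
    q=R.from_matrix(np.c_[np.cross(SY,z),SY,z]).as_quat()
    return z,np.r_[q[3],q[:3]]
KT=np.arctan2(13,90)
def force(n=6):
    f=[]
    for _ in range(n): ctrl.dwell(.01); f.append(ctrl.read_wrist_force())
    return np.mean(f,0)
def press(top,tilt,f_goal,f_max,travel,start=.012,step=.0005,deep=.02):
    """from hover, go down along the tool axis till the push reaches f_goal or travel after contact; then back off"""
    z,q=quat(tilt); tcp=top-z*ctrl.tip_extent
    ctrl.line_to(tcp-z*start,feed=.1); ctrl.dwell(.2); f0=force(15); touch=None; log=[]
    for s in np.arange(-start+step,deep,step):
        ctrl.line_to(tcp+z*s,feed=.02); f=-(force()-f0)@z
        log.append((round(s*1e3,1),round(f,2)))
        if touch is None and f>.8: touch=s
        if f>f_goal or (touch is not None and s-touch>=travel): break
    ok=touch is not None and f<f_max
    if ok: ctrl.dwell(.15); log.append(("hold",round(-(force()-f0)@z,2)))
    ctrl.line_to(tcp-z*start,feed=.04); ctrl.dwell(.2)
    print("touch",touch,"ok",ok,"left",np.round(-(force()-f0)@z,2),"t",ctrl.read_time()); print(log[-14:])
    return ok
E
python3 - <<'E'
from h import *
ctrl.grip(0.0,20)
z,q=quat(KT); p=POWER-z*(.014+.06)
print(z,q,ctrl.inverse_kinematics(p,q))
ctrl.move_to(p,q); ctrl.dwell(.2)
i=ctrl.camera_info("wrist"); im=ctrl.camera("wrist"); cv2.imwrite("pics/w1.png",im[:,:,::-1])
for n,t in (("P",POWER),("T",TARE),("D",DISH)): print(n,proj(i,t))
print(ctrl.read_time(),ctrl.read_eef_pos()-p,ctrl.read_width(),[force(1).round(2).tolist() for _ in range(4)])
E
```

```text
[ 0.14214342 -0.01526521 -0.98972836] [ 0.07156214  0.0533285   0.99600213 -0.00383162] [-0.00130301  0.22164262 -0.71561847  0.49087245 -0.01508055  0.10460239]
P [258.55498641 207.76882629]
T [ 92.82572666 207.79280307]
D [196.76265956 347.30332615]
3.1333 [7.40414229e-05 4.88818897e-04 6.93848950e-05] 0.0002524355377281709 [[-0.23, 0.13, 0.72], [0.5, -0.38, 0.06], [-0.47, 0.0, 0.89], [0.53, -0.23, -0.05]]
```

View pics/w1.png

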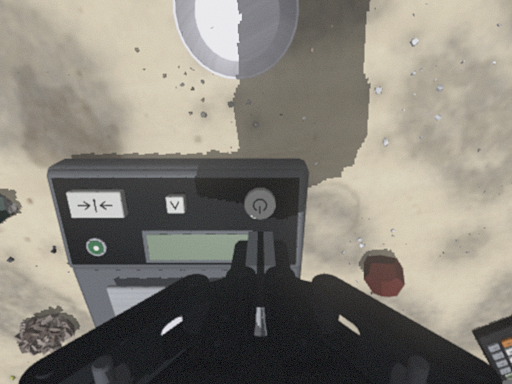

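The wrist view shows the power key at (259,204) against (258.6,207.8) predicted, tare at (95,205) against (93,208), and the unit key at (175,204). That is within 3 mm, so I shift 1.5 mm toward the robot and press power, stopping on force.

```bash
python3 - <<'E'
from h import *
press(POWER-SX*.0015,KT,4.0,12,.006)
E
```

```text
touch 1.0408340855860843e-17 ok True left 0.13 t 14.0917
[(np.float64(-3.0), np.float64(0.1)), (np.float64(-2.5), np.float64(0.47)), (np.float64(-2.0), np.float64(-0.19)), (np.float64(-1.5), np.float64(-0.05)), (np.float64(-1.0), np.float64(0.17)), (np.float64(-0.5), np.float64(0.09)), (np.float64(0.0), np.float64(1.37)), (np.float64(0.5), np.float64(2.03)), (np.float64(1.0), np.float64(2.15)), (np.float64(1.5), np.float64(2.84)), (np.float64(2.0), np.float64(3.2)), (np.float64(2.5), np.float64(3.97)), (np.float64(3.0), np.float64(4.21)), ('hold', np.float64(4.1))]
```

Power key: contact came at the predicted height, and 3 mm of travel gave 4.1 N, about 3.1 mm down. It was then released. Next is the dish, with fewer approach steps.

```bash
python3 - <<'E'
from h import *
zk,_=quat(KT)
ctrl.line_to(ctrl.read_eef_pos()-zk*.06,feed=.15)
z,q=quat(0.); h=DISH-z*(.014+.055)
ctrl.move_to(h,q); print(ctrl.read_time())
press(DISH,0.,5.5,10,.008,start=.005,step=.0007)
ctrl.line_to(h,feed=.15); print(ctrl.read_time())
E
```

```text
15.3583
touch 0.0006000000000000007 ok True left 0.42 t 20.7417
[(np.float64(-4.3), np.float64(-0.03)), (np.float64(-3.6), np.float64(0.01)), (np.float64(-2.9), np.float64(0.14)), (np.float64(-2.2), np.float64(-0.31)), (np.float64(-1.5), np.float64(0.07)), (np.float64(-0.8), np.float64(-0.19)), (np.float64(-0.1), np.float64(0.27)), (np.float64(0.6), np.float64(3.02)), (np.float64(1.3), np.float64(3.77)), (np.float64(2.0), np.float64(4.59)), (np.float64(2.7), np.float64(5.49)), (np.float64(3.4), np.float64(6.45)), ('hold', np.float64(6.45))]
21.225
```

The dish gave about 3 mm under 6.4 N and was released. Now the tare key, followed by a check picture.

```bash
python3 - <<'E'
from h import *
ctrl.line_to(ctrl.read_eef_pos()+[0,0,.02],feed=.15)
z,q=quat(KT); t=TARE-SX*.0015; h=t-z*(.014+.05)
ctrl.move_to(h,q); print(ctrl.read_time())
press(t,KT,4.0,12,.006,start=.005,step=.0005)
ctrl.line_to(h-z*.06,feed=.15)
z0,q0=quat(0.); ctrl.move_to(np.array([.36,0.10,.22]),q0); ctrl.dwell(.3)
c=[]
for n,b in (("top",(180,125,370,300)),("scene",(180,150,380,310))):
    a=cv2.imread(f"pics/{n}0.png"); im=ctrl.camera(n)[:,:,::-1]
    c+=[cv2.resize(x[b[1]:b[3],b[0]:b[2]],(390,290)) for x in (a,im)]
cv2.imwrite("pics/end.png",np.vstack([np.hstack(c[:2]),np.hstack(c[2:])])); print(ctrl.read_time())
E
```

```text
22.25
touch 3.469446951953614e-18 ok True left -0.18 t 28.775
[(np.float64(-3.0), np.float64(-0.39)), (np.float64(-2.5), np.float64(-0.13)), (np.float64(-2.0), np.float64(-0.16)), (np.float64(-1.5), np.float64(-0.32)), (np.float64(-1.0), np.float64(-0.21)), (np.float64(-0.5), np.float64(-0.23)), (np.float64(0.0), np.float64(1.1)), (np.float64(0.5), np.float64(1.33)), (np.float64(1.0), np.float64(2.45)), (np.float64(1.5), np.float64(3.11)), (np.float64(2.0), np.float64(2.78)), (np.float64(2.5), np.float64(3.4)), (np.float64(3.0), np.float64(4.12)), ('hold', np.float64(3.93))]
30.7917
```

View pics/end.png

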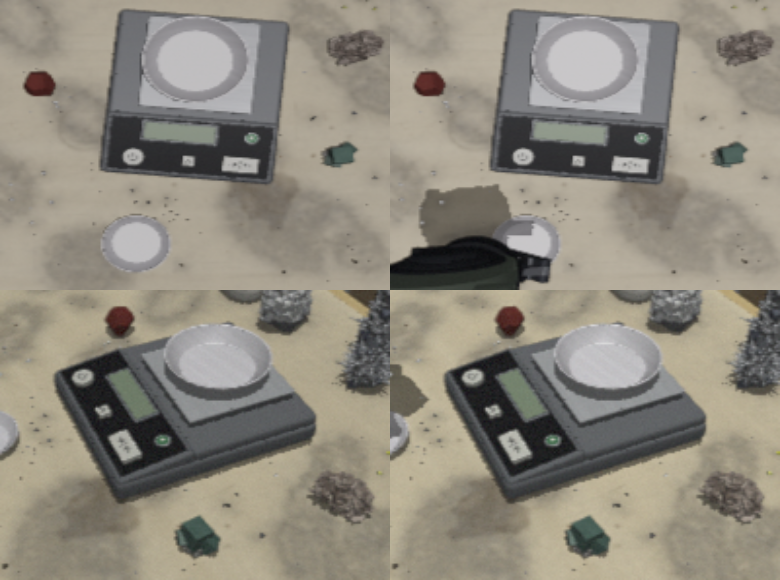

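The before and after pictures match: scale, dish (195,58 against 585,58, the panel offset being 390) and stones have not moved, and the arm is clear. Tare reached about 4 N with 3 mm of travel.

```bash
python3 -c "
from station import ctrl
print(ctrl.finish_job())"
```

```text
the job is handed in; nothing more can be done
None
```

I pressed the power key (about 4.1 N), the dish (about 6.4 N) and the tare key (about 4 N) in that order and released each, the scale, dish and stones look unmoved in the pictures, and the job is handed in; no verdict came back.

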